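# Hardness reading on a wedge block

### The job

Take the pen-shaped hardness probe out of its stand and check it first on the round reference block: hold it upright on the middle of that block for a second, with its sprung tip pushed about half-way in. Then set it on the bright ground spot on the sloping face of the large wedge block, square to that face and with the tip again about half-way in, and finish while still holding it pressed there. Press gently, never hard against the tip's stop, and leave the blocks and the other things on the bench where they are.

Things in the scene. Friction and masses are not known exactly. Their poses are not given: they have to be found in the camera images.
- probe: Hardness probe, cordless, pen-shaped, round, 0.22 kg, upright in its stand. Origin at the nose end's centre, z along its axis to the top. From the nose up: nose 18 mm in diameter, 0 to 45 mm; collar 36 mm, 45 to 51 mm, rests on the stand's rim; black barrel 27 mm in diameter, 51 to 134 mm, the place to grip; cap to 140 mm. The sprung tip stands 12 mm out below the origin.
- probe_grip (a point): The point to grip on the probe: on its axis, on the barrel, 100 mm above the nose end, so 112 mm from the end of the tip when the tip is out (135 mm above the bench in the stand). Axes as probe.
- tip_end (a point): End of the probe's tip, a flat steel pin 6 mm in diameter, on the probe's axis. Axes as probe.
- probe_tip (a joint): How far the tip is pushed into the nose, 0 (out) to 0.010 m (at its stop). The spring takes 1 N to start and 7 N at the stop, about 4 N half-way (600 N/m).
- stand: The probe's stand, fixed to the bench: a round foot 90 mm in diameter and 14 mm thick with an upright aluminium tube 42 mm in outer and 24 mm in inner diameter, its rim 80 mm above the bench. Origin under its centre. Lift the probe straight up by 60 mm or more to clear it.
- ref_block: The reference block: a solid bright steel disc without a hole, 64 mm in diameter, 16 mm thick, 0.4 kg, lying loose on the bench. Origin at the centre of its underside.
- ref_top (a point): Centre of the reference block's top face, 16 mm above the bench.
- wedge: Large wedge block of dull dark steel, 3.5 kg, loose on the bench, 160 long (x), 70 wide (y), 72 mm high. Origin at the centre of its underside. Low foot, 18 mm high with two counterbored holes, at x -80 to -40 mm; from there the sloping face rises towards +x at 28 degrees to the bench up to a flat top at x 62 to 80 mm.
- spot (a point): Centre of the bright ground spot, 24 mm in diameter, on the sloping face of the large wedge block, at x 14, y -8, z 46.7 mm in the block's frame. Its z axis is the outward normal of the sloping face (28 degrees from vertical, leaning to the block's -x); its x axis points up the slope.
- wedge_small: Bystander: a smaller, steeper wedge block of the same steel with one bolt hole and no ground spot, 120 x 55 x 66 mm, 2.1 kg. Origin at the centre of its underside.
- race: Bystander: a bearing ring, 62 mm in diameter with a 46 mm hole, 18 mm high. Origin under its centre.
- hole_plate: Bystander: an aluminium plate with four counterbored holes, 120 x 80 x 24 mm. Origin at the centre of its underside.
- rod_eye: Bystander: a steel rod end, an eye 82 mm across and 44 mm high lying flat, with a threaded shank to its -x that ends 88 mm from the origin, which is under the eye's centre.
- spanner: Bystander: a flat steel spanner, 190 mm long along its x, 8 mm thick. Origin under its middle.
- hex_key: Bystander: a T-handle hex key lying flat, 175 mm long along its x, black handle 85 mm across at its +x end. Origin under the middle of its shaft.
There are look-alikes about, which are no part of the job. Leave any yellow look-alike of the probe alone.

How it is judged:
By the outcome, as a careful person would: the job done as asked, in the order asked, and still so for the second after the job is handed in, while the arm keeps its last pose, push and grip.
It also fails if it takes over 48 s, if anything falls off the work surface, if the arm or the gripper's body presses on something with over 40 N, if the wrist force passes 120 N, or if a joint passes its speed limit or range.

### The arm

A 7-joint arm with a two-finger parallel gripper is mounted at the origin on the work surface. World frame = base frame: x ahead of the robot, y to its left, z up, the work surface at z = 0. Lengths are in mm, angles in rad, forces in N, time in s.
With the tool pointing down it reaches from about 400 to 750 mm from the base axis. Payload 19.5 kg.
Tool frame: the origin (TCP) lies between the finger pads; the fingertips stand 25 mm ahead of it and the grasp point (between the pads) lies 6 mm ahead of it; x points along the fingers, z is the direction in which the jaws open and shut, and the axes are right-handed (so a half turn about x gives the same grasp; the last joint's range is limited). The gripper opens to 85 mm and grips with 20 to 120 N. Pads are 22 mm wide; open, the fingers measure 114 mm over their backs; the gripper's body (76 mm by 85 mm) begins 54 mm behind the grasp point. The pads swing forward as they close: fully open they stand 13 mm farther back than shut.
Start: joints at [1.133, 0.707, -0.028, 1.485, 0.022, 0.951, -0.075], TCP at [221.681, -530.524, 256.268] pointing down, gripper open.
Joint ranges: [-2.71, 2.71], [-0.32, 2.16], [-1.57, 1.52], [0, 2.45], [-1.46, 4.6], [0, 2.02], [-2.83, 2.83]. Speed limits (rad/s): [1.89, 1.89, 2.57, 2.57, 3.01, 3.01, 3.01].

### API

Orientations are given as a unit quaternion [w, x, y, z].
In Python, from rig import * gives the robot as it stands. The module is installed in compiled form; this text tells all that it offers.
- The arm moves only by the tool send_rows, never from a script. Its argument "targets" is a list of rows, each an object of numbers: "tx", "ty", "tz": the shift along the world's x, y, z in m; "rx", "ry", "rz": the turn, a rotation vector about the world's x, y, z in rad; "grip": the gripper's target within -1 to 1 (shut at 1, half-way at 0, fully open at -1). A call has 1 to 12 rows; each row shifts and turns the pose as measured when the row begins; what a row does not reach is not made up. A row lasts 1/10 s, in which the tool goes at most 50 mm and 8.59 degrees, less where a joint would pass 70% of its speed; a pose out of reach is approached as far as the arm can. A call is refused whole if a number of a shift passes 0.05 or a number of a turn 0.15, either way. A call with a gripper value outside its range is refused whole. The fingers move at their own pace and stop on an object; "grip_force" is the grip in N (left out, the last holds). Time passes only in rows, so rows that do not move let the fingers close. It gives the time, the measured TCP pose, the force and the opening at its end, in the units of the state.
- observe(): the state, without advancing time (a new reading comes with each control period).
- read_camera(name): name is "scene" or "side" or "wrist"; returns the picture (420x560x3 uint8, blue, green, red); there is no depth.
- camera_info(name): a dict with "fx", "fy", "cx", "cy" (pixels), "k1" (the pictures are not rectified: a ray, as slopes to the right and down, at radius r is drawn at 1 + k1 r^2 times it, then the intrinsics apply), "T" (4x4, takes a point from camera to world coordinates). Camera axes: x right, y down, z forward; pixel columns grow to the right and rows downward; lengths in mm; the calibration is good to about 2 mm. A picture is of the moment at which its call begins: read the wrist's pose just before it. camera_info takes no time and is no camera call; for the wrist camera it gives the pose at the moment of the call.
- finish_job(): hands the job in, once; it reports no verdict.
The state is a dict: "time_s": time; "joints": joint angles; "qd": joint speeds; "joint_efforts": joint torques, N m; "eef_pos": TCP position; "tool_rot": TCP orientation; "force": force on the tool from outside, world axes, zero at the start; "moment": the same for the moment, N m; "gripper_width": finger opening in mm.
Only numpy, scipy, OpenCV 4.12 (cv2) and the standard library are available. Lean on these libraries where they do the work, as an engineer would, in place of code of your own. Each camera call takes 0.05 s, during which the arm holds its last target.

## Working session

There is one attempt and no reset: what is moved stays moved. The work goes in short steps, Python scripts to look and compute and a tool call to move; the robot and the scene stay as the last step left them, time stands still between calls to the robot, and variables do not carry over. Pictures are saved under pics/ and viewed, and the job is handed in when it is done.

Besides the shell and the picture viewer there is one more tool, called after "Call:" as a command line: name --argument value ..., lists and objects as JSON in quotes. send_rows: Moves the arm, as the interface text tells. Its arguments: {"type":"object","properties":{"targets":{"type":"array","items":{"type":"object","properties":{"tx":{"type":"number"},"ty":{"type":"number"},"tz":{"type":"number"},"rx":{"type":"number"},"ry":{"type":"number"},"rz":{"type":"number"},"grip":{"type":"number"}}}},"grip_force":{"type":"number"}},"required":["targets"]}

```bash
mkdir -p pics
python3 - <<'E'
from rig import *
import cv2
o=observe(); print(o)
for n in ["scene","side","wrist"]:
    ci=camera_info(n); print(n,ci)
    cv2.imwrite(f"pics/{n}0.png",read_camera(n))
E
```

```text
{'time_s': 0.0, 'joints': array([ 1.13332657,  0.70707603, -0.02764589,  1.48500421,  0.02200417,
        0.95090615, -0.07550734]), 'qd': array([-3.32453129e-05,  1.00841799e-03, -1.12574952e-03, -7.43384686e-05,
        1.04085933e-03, -1.36412735e-03,  5.56205987e-04]), 'joint_efforts': array([ 7.37097689e-04, -8.83185983e+01,  1.23496771e+00, -2.36166197e+01,
        1.70269143e-02,  6.35334858e-03,  7.98573001e-05]), 'eef_pos': array([ 221.59150677, -530.32536188,  255.84145027]), 'tool_rot': array([ 0.58821848,  0.39214708,  0.58886863, -0.39173131]), 'force': array([-0.15611441, -0.4318269 , -0.66546606]), 'moment': array([ 0.02290182,  0.01858166, -0.01483461]), 'gripper_width': 85.35208587066623}
scene {'fx': 432.91526881612157, 'fy': 432.91526881612157, 'cx': 275.1327416159821, 'cy': 207.4152524637534, 'k1': -0.07268874475494888, 'T': array([[ 7.45591623e-01,  4.81223183e-01, -4.60996074e-01,
         1.17857662e+03],
       [ 6.66323875e-01, -5.49011379e-01,  5.04578040e-01,
        -6.24957785e+02],
       [-1.02774399e-02, -6.83381850e-01, -7.29988781e-01,
         1.014
[... 360 characters left out ...]
-01,  7.05696091e-01,
        -9.01973438e+02],
       [ 3.94134808e-03, -7.12176472e-01, -7.01989415e-01,
         1.05115313e+03],
       [ 0.00000000e+00,  0.00000000e+00,  0.00000000e+00,
         1.00000000e+00]])}
wrist {'fx': 337.873908369149, 'fy': 337.873908369149, 'cx': 283.29550382266103, 'cy': 208.4607466042731, 'k1': -0.08001578125957523, 'T': array([[ 3.85460472e-01, -8.84325868e-01, -2.63415989e-01,
         2.88968427e+02],
       [-9.22723289e-01, -3.69852098e-01, -1.08587097e-01,
        -5.02760227e+02],
       [-1.39857760e-03,  2.84916102e-01, -9.58551438e-01,
         3.74152084e+02],
       [ 0.00000000e+00,  0.00000000e+00,  0.00000000e+00,
         1.00000000e+00]])}
```

View pics/scene0.png

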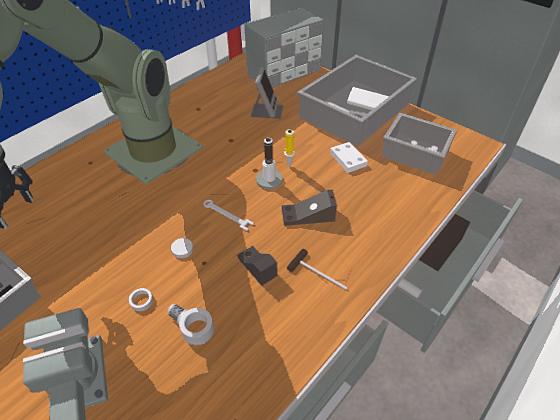

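View pics/side0.png

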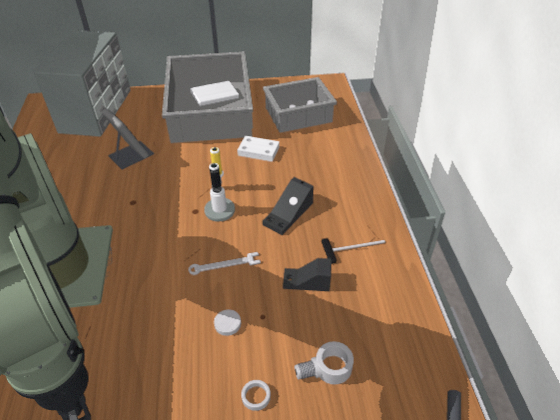

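View pics/wrist0.png

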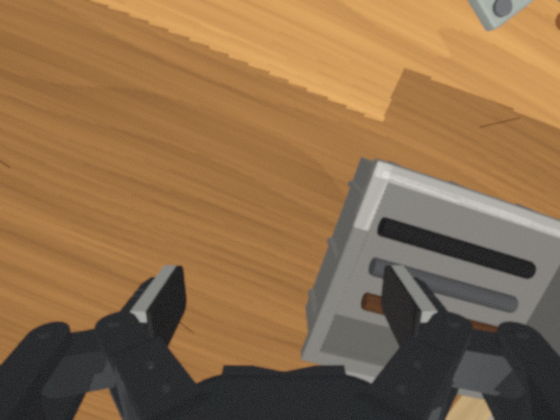

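Candidates (scene / side pixels):
- **Probe:** black pen in a stand at (268,150)/(216,180). The yellow look-alike at (290,140)/(214,157) is to be left alone.
- **Reference block:** solid disc at (181,248)/(228,322). The ring at (141,299)/(256,395) is the race.
- **Wedge:** the block with a bright spot at (313,206)/(293,201). The spotless block at (258,263)/(310,275) is the small wedge.

I choose the black pen, the solid disc and the spotted wedge, and will check these in close crops.

```bash
cat > h.py <<'E'
import numpy as np, cv2
from scipy.spatial.transform import Rotation as R
def ray(ci,u,v):
    K=np.array([[ci['fx'],0,ci['cx']],[0,ci['fy'],ci['cy']],[0,0,1]])
    p=cv2.undistortPoints(np.array([[[u,v]]],float),K,np.array([ci['k1'],0,0,0,0.]))[0,0]
    d=ci['T'][:3,:3]@np.array([p[0],p[1],1]); return ci['T'][:3,3],d/np.linalg.norm(d)
def onz(ci,u,v,z):
    o,d=ray(ci,u,v); return o+d*(z-o[2])/d[2]
def two(rs):
    A=np.zeros((3,3));b=np.zeros(3)
    for o,d in rs:
        P=np.eye(3)-np.outer(d,d);A+=P;b+=P@o
    x=np.linalg.solve(A,b); return x,[float(np.linalg.norm((np.eye(3)-np.outer(d,d))@(x-o))) for o,d in rs]
def proj(ci,X):
    K=np.array([[ci['fx'],0,ci['cx']],[0,ci['fy'],ci['cy']],[0,0,1]])
    Ti=np.linalg.inv(ci['T']); return cv2.projectPoints(np.atleast_2d(np.array(X,float)),cv2.Rodrigues(Ti[:3,:3])[0],Ti[:3,3],K,np.array([ci['k1'],0,0,0,0.]))[0][:,0]
E
python3 - <<'E'
import cv2,numpy as np
s=cv2.imread('pics/scene0.png');d=cv2.imread('pics/side0.png')
def crop(im,x,y,w,h,f): return cv2.resize(im[y:y+h,x:x+w],None,fx=f,fy=f,interpolation=cv2.INTER_CUBIC)
a=crop(s,240,125,100,100,4); b=crop(d,190,140,130,100,4)
cv2.imwrite('pics/c1.png',a);cv2.imwrite('pics/c2.png',b)
cv2.imwrite('pics/c3.png',np.hstack([crop(s,160,230,50,40,8),crop(d,205,305,45,40,8)]))
E
```

```text
(no output)
```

View pics/c1.png

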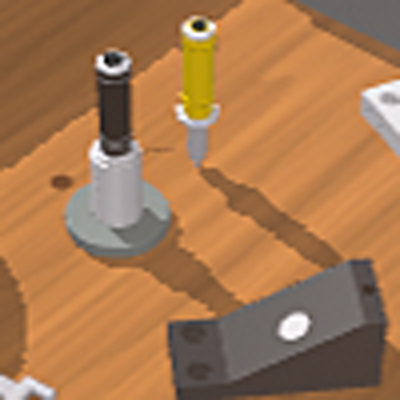

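View pics/c2.png

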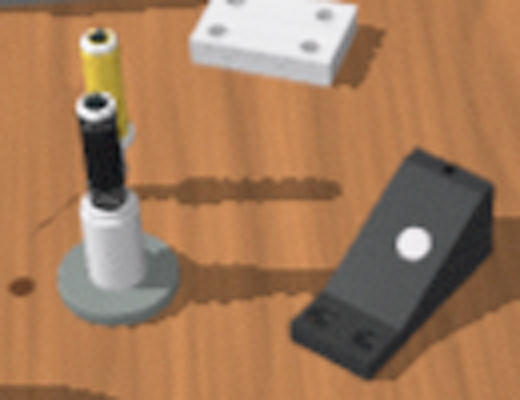

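View pics/c3.png

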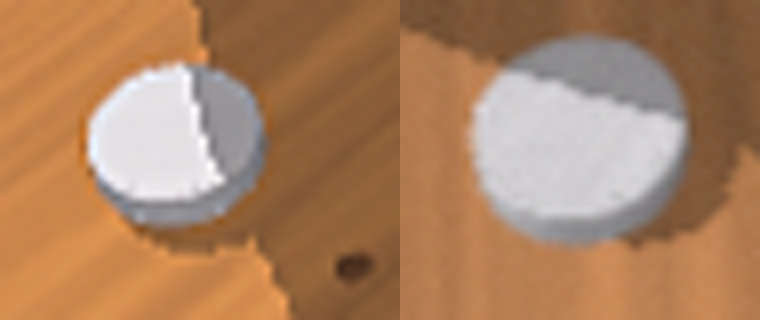

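Run:
```python
from rig import *
from h import *
S=camera_info('scene');D=camera_info('side')
c1=lambda x,y:(240+x/4,125+y/4); c2=lambda x,y:(190+x/4,140+y/4)
for n,a,b,z in [('cap',c1(115,60),c2(97,103),175),('spot',c1(294,326),c2(413,243),46.7),('ref',(182,246.5),(227.3,320.8),16),('foot',c1(117,218),c2(118,277),14),('yellowcap',c1(199,27),c2(98,40),140)]:
    print(n,two([ray(S,*a),ray(D,*b)]),onz(S,*a,z),onz(D,*b,z))
fl=onz(D,*c2(292,325),18);fr=onz(D,*c2(367,362),18);bl=onz(D,*c2(418,150),72);br=onz(D,*c2(492,187),72)
print(fl,fr,bl,br)
for p,q in[(fl,bl),(fr,br)]: print(np.degrees(np.arctan2(*(q-p)[1::-1])),np.linalg.norm((q-p)[:2]))
for p,q in[(fr,fl),(br,bl)]: print(np.degrees(np.arctan2(*(q-p)[1::-1]))-90,np.linalg.norm((q-p)[:2]))
# scene
fl=onz(S,*c1(168,323),18);fr=onz(S,*c1(178,372),18);bl=onz(S,*c1(362,260),72);br=onz(S,*c1(384,320),72)
print(fl,fr,bl,br)
for p,q in[(fl,bl),(fr,br)]: print(np.degrees(np.arctan2(*(q-p)[1::-1])),np.linalg.norm((q-p)[:2]))
o=observe();from scipy.spatial.transform import Rotation as R
print(R.from_quat(np.roll(o['tool_rot'],-1)).as_matrix())
```

```text
cap (array([440.25941943, 158.43095506, 174.12347719]), [0.3253054769253194, 0.3253054769254699]) [441.31459131 157.18450937 175.        ] [440.23425456 157.86959974 175.        ]
spot (array([653.27962994, 124.73016563,  47.83838313]), [0.7348809167374318, 0.7348809167374863]) [653.11456039 124.71733996  46.7       ] [653.34317831 126.91436845  46.7       ]
ref (array([ 445.59665243, -230.47360148,   14.90424891]), [0.812772441751665, 0.8127724417517661]) [ 446.95771841 -231.7195385    16.        ] [ 445.38995494 -230.25996345   16.        ]
foot (array([439.2629411 , 157.35789533,   6.89074811]), [1.5768051801384857, 1.576805180138776]) [445.65796156 149.9395399   14.        ] [439.23934756 152.31241012  14.        ]
yellowcap (array([441.05778636, 259.1043992 , 149.33913549]), [0.38361379447302074, 0.38361379447317084]) [433.43560719 268.10486979 140.        ] [440.33660974 271.74742247 140.        ]
[560.71245836  83.98025089  18.        ] [609.37215997  41.69706756  18.        ] [666.70376015 198.47138231  72.        ] [714.26728404 151.58010218  72.        ]
47.20771928494212 156.02043208511148
46.33037206118412 151.9120414965533
49.01076607470475 64.46420831255007
45.40777259260457 66.79132396420324
[560.57167873  83.81196633  18.        ] [600.5447531   49.80611659  18.        ] [662.9123411 194.9951705  72.       ] [713.75132392 154.4482801   72.        ]
47.37140233602078 151.11358662900724
42.748658834650016 154.16131182036565
[[-3.06717925e-04  9.22707291e-01  3.85501182e-01]
 [ 7.79737523e-04  3.85501303e-01 -9.22706962e-01]
 [-9.99999649e-01  1.75789716e-05 -8.37709658e-04]]
```

The crops show the black pen standing in the aluminium tube, the yellow one free behind it, the solid half-shaded disc, and the wedge with a white spot. I'll swing towards the probe, passing over the reference disc to look at it.

Call:
send_rows --targets '[{"tx":0.023,"ty":0.04,"tz":0.005,"rz":0.09,"grip":-1},{"tx":0.023,"ty":0.04,"tz":0.005,"rz":0.09},{"tx":0.023,"ty":0.04,"tz":0.005,"rz":0.09},{"tx":0.023,"ty":0.04,"tz":0.005,"rz":0.09},{"tx":0.023,"ty":0.04,"tz":0.005,"rz":0.09},{"tx":0.023,"ty":0.04,"tz":0,"rz":0.09},{"tx":0.023,"ty":0.04,"tz":0,"rz":0.09},{"tx":0.023,"ty":0.03,"tz":0,"rz":0.09},{"tx":0,"ty":0}]'

```text
invalid input
```

Call:
send_rows --targets '[{"tx":0.023,"ty":0.04,"tz":0.005,"rx":0,"ry":0,"rz":0.09,"grip":-1},{"tx":0.023,"ty":0.04,"tz":0.005,"rx":0,"ry":0,"rz":0.09,"grip":-1},{"tx":0.023,"ty":0.04,"tz":0.005,"rx":0,"ry":0,"rz":0.09,"grip":-1},{"tx":0.023,"ty":0.04,"tz":0.005,"rx":0,"ry":0,"rz":0.09,"grip":-1},{"tx":0.023,"ty":0.04,"tz":0.0,"rx":0,"ry":0,"rz":0.09,"grip":-1},{"tx":0.023,"ty":0.04,"tz":0.0,"rx":0,"ry":0,"rz":0.09,"grip":-1},{"tx":0.023,"ty":0.04,"tz":0.0,"rx":0,"ry":0,"rz":0.09,"grip":-1},{"tx":0.02,"ty":0.03,"tz":0.0,"rx":0,"ry":0,"rz":0.09,"grip":-1},{"tx":0.0,"ty":0.0,"tz":0.0,"rx":0,"ry":0,"rz":0,"grip":-1}]' --grip_force 60

```text
time_s: 1.05
eef_pos: [405.5, -206.9, 275.3]
tool_rot: [0.691, 0.15, 0.691, -0.15]
force: [0.3, -0.8, -0.4]
gripper_width: 85.3
```

Run:
```python
from rig import *
import cv2,pickle
ci=camera_info('wrist'); im=read_camera('wrist')
pickle.dump(ci,open('w1.pkl','wb')); cv2.imwrite('pics/w1.png',im)
o=observe();print(o['joints'],o['force'])
```

```text
[ 0.5355945   0.51106953 -0.21301651  1.86370206  0.14893567  0.78335344
 -0.18796067] [ 0.25907098 -0.12756323 -0.40166998]
```

View pics/w1.png

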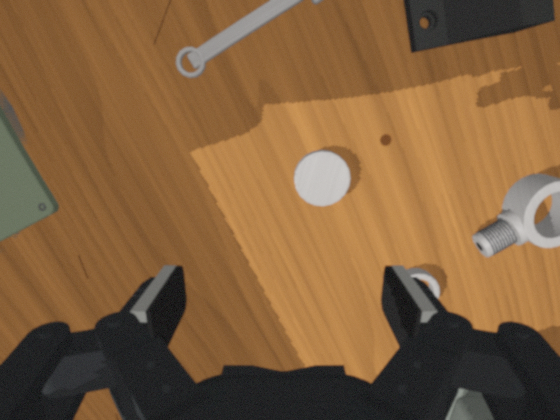

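The picture shows the solid disc at about (322,178). The race is partly behind the right finger, and the small wedge is at the upper right.

Run:
```python
from h import *
import pickle
ci=pickle.load(open('w1.pkl','rb'));im=cv2.imread('pics/w1.png')
h=cv2.cvtColor(im,cv2.COLOR_BGR2HSV);m=((h[...,1]<60)&(h[...,2]>110)).astype(np.uint8)
m[:,:270]=0;m[:,380:]=0;m[:130]=0;m[230:]=0
c=max(cv2.findContours(m,0,2)[0],key=cv2.contourArea);e=cv2.fitEllipse(c);print(e)
print(onz(ci,*e[0],16),onz(ci,*e[0],14))
```

```text
((321.7323303222656, 177.7273406982422), (54.607295989990234, 55.96964645385742), 70.704345703125)
[ 444.14220775 -228.15258795   16.        ] [ 444.18567626 -228.61368258   14.        ]
```

Call:
send_rows --targets '[{"tx":0.0,"ty":0.044,"tz":0.0,"rx":0,"ry":0,"rz":0.09,"grip":-1},{"tx":0.0,"ty":0.044,"tz":0.0,"rx":0,"ry":0,"rz":0.09,"grip":-1},{"tx":0.0,"ty":0.044,"tz":0.0,"rx":0,"ry":0,"rz":0.09,"grip":-1},{"tx":0.0,"ty":0.044,"tz":0.0,"rx":0,"ry":0,"rz":0.09,"grip":-1},{"tx":0.01,"ty":0.044,"tz":0.0,"rx":0,"ry":0,"rz":0.09,"grip":-1},{"tx":0.01,"ty":0.044,"tz":0.0,"rx":0,"ry":0,"rz":0.09,"grip":-1},{"tx":0.01,"ty":0.044,"tz":0.0,"rx":0,"ry":0,"rz":0.09,"grip":-1},{"tx":0.004,"ty":0.034,"tz":0.0,"rx":0,"ry":0,"rz":0.09,"grip":-1},{"tx":0.0,"ty":0.02,"tz":0.0,"rx":0,"ry":0,"rz":0.05,"grip":-1},{"tx":0.0,"ty":0.0,"tz":0.0,"rx":0,"ry":0,"rz":0,"grip":-1}]'

```text
time_s: 2.1
eef_pos: [436.7, 157.6, 274.4]
tool_rot: [0.696, -0.123, 0.697, 0.12]
force: [0.9, -0.4, -0.2]
gripper_width: 85.1
```

Run:
```python
from rig import *
import cv2,pickle
ci=camera_info('wrist'); im=read_camera('wrist')
pickle.dump(ci,open('w2.pkl','wb')); cv2.imwrite('pics/w2.png',im)
o=observe();print(o['joints'],o['force'],o['eef_pos'])
```

```text
[-0.17374841  0.54015358 -0.40450278  1.83352142  0.28631407  0.82773539
 -0.38021042] [ 0.05296841 -0.54219385 -0.32354436] [436.84559683 156.14243258 274.32657178]
```

View pics/w2.png

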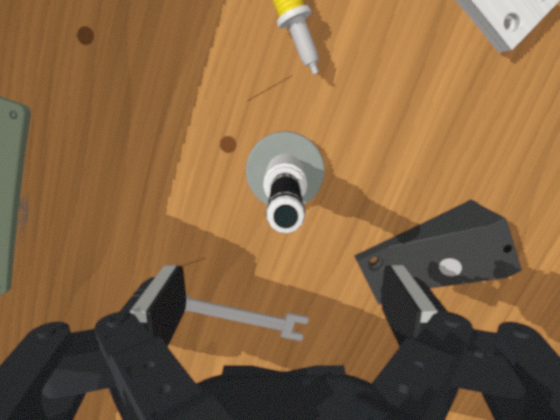

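The wrist picture shows the cap top of the black probe at (286,214), the stand foot at (285,170), the spot at (451,267) and the yellow pen well clear at the top.

Run:
```python
from rig import *
from h import *
import pickle
ci=pickle.load(open('w2.pkl','rb'));im=cv2.imread('pics/w2.png')
S=camera_info('scene');D=camera_info('side')
h=cv2.cvtColor(im,cv2.COLOR_BGR2HSV);m=((h[...,1]<40)&(h[...,2]>170)).astype(np.uint8)
def blob(x0,x1,y0,y1):
    q=np.zeros_like(m);q[y0:y1,x0:x1]=m[y0:y1,x0:x1]
    c=max(cv2.findContours(q,0,2)[0],key=cv2.contourArea);return cv2.fitEllipse(c)
sp=blob(436,470,254,280);cap=blob(262,312,192,240);print(sp,cap)
print('cap',onz(ci,286,214,175),onz(ci,*cap[0],175))
print('foot',onz(ci,284.5,170,14))
print('spot',onz(ci,*sp[0],46.7),two([ray(ci,*sp[0]),ray(S,313.5,206.5),ray(D,293.3,200.8)]))
print('cap',two([ray(ci,286,214),ray(S,268.7,140),ray(D,214.3,165.7)]))
cv2.imwrite('pics/c4.png',cv2.resize(im[190:310,350:530],None,fx=4,fy=4,interpolation=cv2.INTER_CUBIC))
M=R.from_quat(np.roll(observe()['tool_rot'],-1)).as_matrix();print(M.round(4))
```

```text
((452.0075378417969, 265.13385009765625), (10.980570793151855, 22.323841094970703), 115.13761901855469) ((284.6762390136719, 214.25909423828125), (34.955810546875, 36.60172653198242), 111.70939636230469)
cap [437.50736133 161.21029516 175.        ] [436.72879702 160.73461907 175.        ]
foot [436.79306716 161.55751886  14.        ]
spot [653.87841073 129.28283282  46.7       ] (array([653.42495829, 127.62336662,  45.47705834]), [1.804057291086793, 2.0667170619757447, 0.2950552102247442])
cap (array([438.90466202, 160.28810522, 172.38532534]), [1.0905554760186782, 0.6332619392805564, 1.4478545339149205])
[[ 6.000e-04 -3.359e-01  9.419e-01]
 [-6.300e-03  9.419e-01  3.359e-01]
 [-1.000e+00 -6.100e-03 -1.600e-03]]
```

View pics/c4.png

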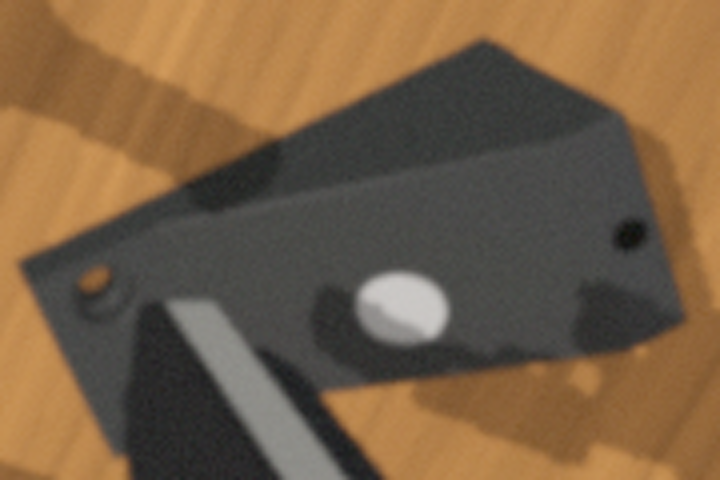

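Call:
send_rows --targets '[{"tx":0.001,"ty":0.002,"tz":-0.04,"rx":0.006,"ry":0,"rz":0,"grip":-1},{"tx":0.0,"ty":0.001,"tz":-0.04,"rx":0,"ry":0,"rz":0,"grip":-1},{"tx":0.0,"ty":0.0,"tz":0.0,"rx":0,"ry":0,"rz":0,"grip":-1}]'

```text
time_s: 2.45
eef_pos: [439.1, 154.5, 193.0]
tool_rot: [0.698, -0.118, 0.696, 0.116]
force: [-0.4, -1.1, 0.1]
gripper_width: 85.7
```

Run:
```python
from rig import *
from h import *
import cv2,pickle
o=observe();ci=camera_info('wrist'); im=read_camera('wrist')
pickle.dump(ci,open('w3.pkl','wb')); cv2.imwrite('pics/w3.png',im)
M=R.from_quat(np.roll(o['tool_rot'],-1)).as_matrix();print(M.round(4),o['eef_pos'],o['force'])
o2=observe();print(o2['eef_pos'],o2['tool_rot'],o['tool_rot'])
# projected jaw midline at cap height
print(proj(ci,[o['eef_pos']*[1,1,0]+[0,0,175]]))
```

```text
[[ 0.0029 -0.3264  0.9452]
 [-0.0014  0.9452  0.3264]
 [-1.     -0.0023  0.0022]] [439.0803551  154.51100413 192.98743667] [-0.368158   -1.12748901  0.1007069 ]
[439.79030019 154.70704483 195.07690578] [ 0.69907355 -0.11751628  0.69566382  0.11635265] [ 0.69827692 -0.11768121  0.69643844  0.11633557]
[[282.74207623 276.18135558]]
```

View pics/w3.png

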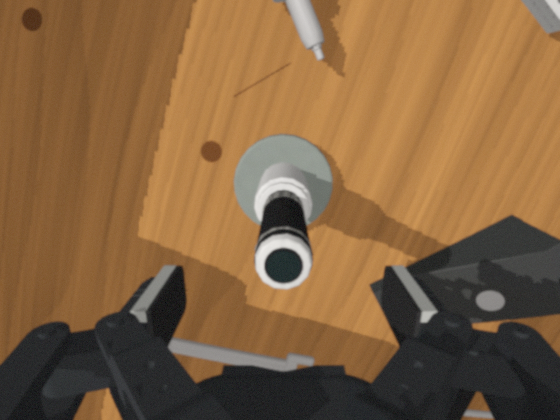

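Run:
```python
from rig import *
from h import *
import cv2,pickle
ci=pickle.load(open('w3.pkl','rb'))
print(onz(ci,283.5,261.5,175),onz(ci,283,181,14),ci['T'][:3,3]);
o=observe();print(o['eef_pos'],camera_info('wrist')['T'][:3,3])
```

```text
[437.03411153 161.47776889 175.        ] [436.52183364 163.29527445  14.        ] [415.27205633 223.04683177 311.05797025]
[439.79030019 154.70704483 195.07690578] [415.74149526 223.20083108 313.16295411]
```

Call:
send_rows --targets '[{"tx":-0.001,"ty":0.006,"tz":-0.005,"rx":0,"ry":0,"rz":0,"grip":-1},{"tx":0.0,"ty":0.0,"tz":-0.024,"rx":0,"ry":0,"rz":0,"grip":-1},{"tx":0.0,"ty":0.0,"tz":-0.023,"rx":0,"ry":0,"rz":0,"grip":-1},{"tx":0.0,"ty":0.0,"tz":0.0,"rx":0,"ry":0,"rz":0,"grip":-1}]'

```text
time_s: 2.9
eef_pos: [441.8, 160.4, 147.6]
tool_rot: [0.702, -0.115, 0.693, 0.114]
force: [0.2, 0.5, 0.2]
gripper_width: 85.2
```

Run:
```python
from rig import *
from h import *
for i in range(3):
    o=observe();ci=camera_info('wrist'); im=read_camera('wrist')
    M=R.from_quat(np.roll(o['tool_rot'],-1)).as_matrix();print(M[:,0].round(4),o['eef_pos'],o['force'])
cv2.imwrite('pics/w4.png',im)
```

```text
[ 0.0134  0.0011 -0.9999] [441.75266738 160.36503935 147.57409602] [0.16989925 0.49090998 0.23160025]
[ 0.0148  0.0016 -0.9999] [442.16860765 160.51369687 148.79410391] [0.33544047 0.11040286 1.40817276]
[ 0.0155  0.0021 -0.9999] [442.32367393 160.61750978 149.28945753] [-0.07677298  0.40813536  0.10659469]
```

View pics/w4.png

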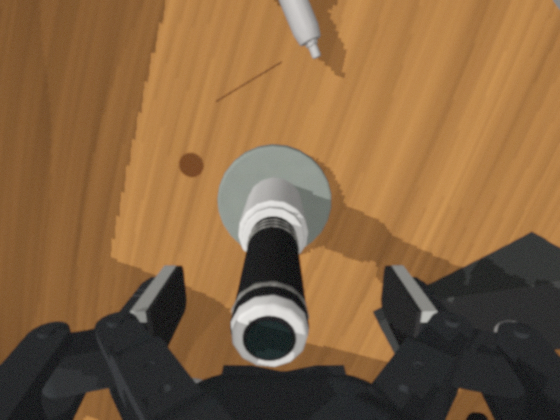

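Call:
send_rows --targets '[{"tx":-0.0045,"ty":0.0005,"tz":-0.008,"rx":-0.002,"ry":0.0155,"rz":0,"grip":-1},{"tx":0.0,"ty":0.0,"tz":0.0,"rx":0,"ry":0,"rz":0,"grip":-1}]'

```text
time_s: 3.25
eef_pos: [438.3, 161.3, 142.9]
tool_rot: [0.698, -0.114, 0.697, 0.115]
force: [-0.4, 0.7, 0.0]
gripper_width: 85.5
```

```bash
cat > st.py <<'E'
from rig import *
from h import *
import sys
def st(n=1):
    for i in range(n):
        o=observe()
        M=R.from_quat(np.roll(o['tool_rot'],-1)).as_matrix();print(round(o['time_s'],2),M[:,0].round(4),M[:,2].round(3),o['eef_pos'].round(2),o['force'].round(2),round(o['gripper_width'],1))
        if i<n-1: read_camera('wrist')
if __name__=='__main__': st(int(sys.argv[1]))
E
python3 st.py 3
```

```text
3.25 [ 0.0018  0.0011 -1.    ] [0.947 0.32  0.002] [438.3  161.27 142.9 ] [-0.38  0.66  0.03] 85.5
3.3 [ 0.0029  0.0014 -1.    ] [0.947 0.32  0.003] [438.64 161.31 143.28] [ 0.53 -0.17  1.13] 85.6
3.35 [ 0.0031  0.0014 -1.    ] [0.947 0.32  0.003] [438.69 161.29 143.26] [ 0.74 -0.17  0.13] 85.3
```

Good. Nudge and close.

Call:
send_rows --targets '[{"tx":-0.0007,"ty":0.0,"tz":-0.002,"rx":-0.001,"ry":0.003,"rz":0,"grip":-1},{"tx":0.0,"ty":0.0,"tz":0.0,"rx":0,"ry":0,"rz":0,"grip":1},{"tx":0.0,"ty":0.0,"tz":0.0,"rx":0,"ry":0,"rz":0,"grip":1},{"tx":0.0,"ty":0.0,"tz":0.0,"rx":0,"ry":0,"rz":0,"grip":1},{"tx":0.0,"ty":0.0,"tz":0.0,"rx":0,"ry":0,"rz":0,"grip":1},{"tx":0.0,"ty":0.0,"tz":0.0,"rx":0,"ry":0,"rz":0,"grip":1},{"tx":0.0,"ty":0.0,"tz":0.0,"rx":0,"ry":0,"rz":0,"grip":1}]' --grip_force 80

```text
time_s: 4.05
eef_pos: [438.0, 161.2, 141.7]
tool_rot: [0.698, -0.114, 0.698, 0.115]
force: [-0.6, 0.5, -0.3]
gripper_width: 25.4
```

```bash
python3 st.py 3
```

```text
4.05 [ 3.e-04  3.e-04 -1.e+00] [0.948 0.32  0.   ] [438.04 161.22 141.71] [-0.59  0.5  -0.34] 25.4
4.1 [ 4.e-04  3.e-04 -1.e+00] [0.948 0.32  0.   ] [438.05 161.24 141.7 ] [-1.16 -0.68  1.43] 25.4
4.15 [ 3.e-04  3.e-04 -1.e+00] [0.948 0.32  0.   ] [438.04 161.26 141.68] [-1.42 -0.33  1.23] 25.0
```

Call:
send_rows --targets '[{"tx":0.0,"ty":0.0,"tz":0.01,"rx":0,"ry":0,"rz":0,"grip":1},{"tx":0.0,"ty":0.0,"tz":0.02,"rx":0,"ry":0,"rz":0,"grip":1},{"tx":0.0,"ty":0.0,"tz":0.02,"rx":0,"ry":0,"rz":0,"grip":1},{"tx":0.0,"ty":0.0,"tz":0.02,"rx":0,"ry":0,"rz":0,"grip":1},{"tx":0.0,"ty":0.0,"tz":0.02,"rx":0,"ry":0,"rz":0,"grip":1},{"tx":0.0,"ty":0.0,"tz":0.01,"rx":0,"ry":0,"rz":0,"grip":1},{"tx":0.0,"ty":0.0,"tz":0.0,"rx":0,"ry":0,"rz":0,"grip":1}]'

```text
time_s: 4.85
eef_pos: [436.6, 161.0, 248.6]
tool_rot: [0.697, -0.115, 0.698, 0.115]
force: [-0.2, 0.2, -3.4]
gripper_width: 25.5
```

Run:
```python
from st import *
import pickle
st(1);ci=camera_info('wrist'); im=read_camera('wrist'); pickle.dump((ci,observe()),open('w5.pkl','wb'))
cv2.imwrite('pics/w5.png',im); cv2.imwrite('pics/side5.png',read_camera('side')); st(1)
print(observe()['joints'])
```

```text
4.85 [-1.6e-03  1.0e-04 -1.0e+00] [ 0.947  0.321 -0.002] [436.56 160.96 248.59] [-0.24  0.23 -3.41] 25.5
4.95 [-3.1e-03 -6.0e-04 -1.0e+00] [ 0.947  0.321 -0.003] [436.31 160.81 247.27] [ 0.03  0.47 -2.73] 25.6
[-0.19017558  0.58125265 -0.39161716  1.87226769  0.31060361  0.75103345
 -0.42716669]
```

View pics/w5.png

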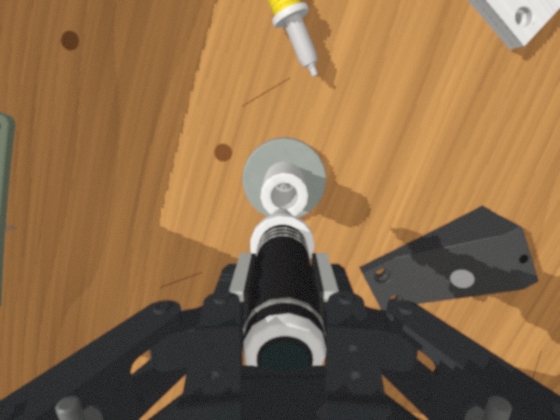

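View pics/side5.png

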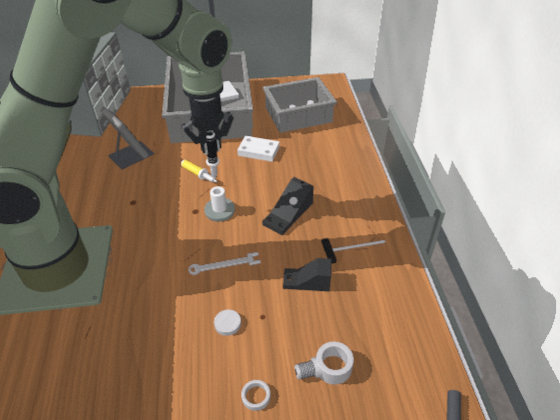

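The probe is out of the stand, but the yellow pen looks different in the side view. I'll check this with the scene camera.

Run:
```python
from st import *
import pickle
im=read_camera('scene');cv2.imwrite('pics/scene5.png',im); st(1)
a=cv2.resize(im[90:230,230:360],None,fx=4,fy=4,interpolation=cv2.INTER_CUBIC)
b=cv2.resize(cv2.imread('pics/side5.png')[110:230,160:260],None,fx=4,fy=4,interpolation=cv2.INTER_CUBIC)
cv2.imwrite('pics/c5.png',a);cv2.imwrite('pics/c6.png',b)
w2=pickle.load(open('w2.pkl','rb'));w5,_=pickle.load(open('w5.pkl','rb'))
print(onz(w2,316,70,0),onz(w5,316,73,0))
```

```text
5.0 [-3.8e-03 -9.0e-04 -1.0e+00] [ 0.947  0.321 -0.004] [436.18 160.79 246.84] [-0.62 -0.3  -2.99] 25.6
[432.42330251 275.22783243   0.        ] [433.66992451 274.18044878   0.        ]
```

View pics/c5.png

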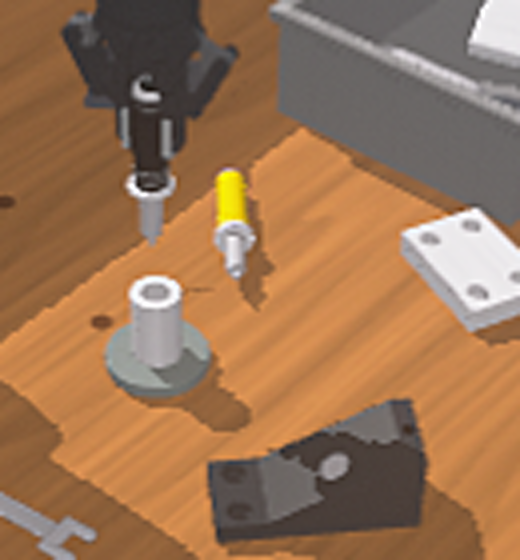

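View pics/c6.png

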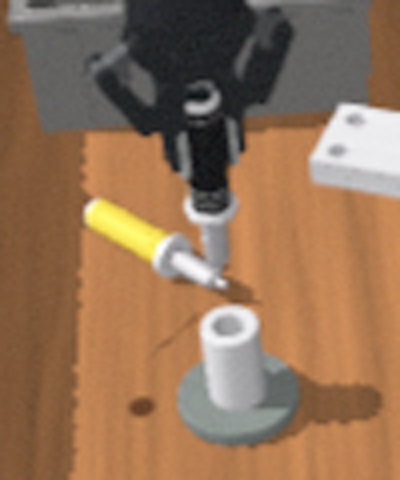

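The yellow pen now lies on the bench, tip at about (432,275). It was already in that position at t=2.1 s, when my fingertips were about 250 mm up, so it toppled on its own. I'll leave it alone. Next I'll check how the probe sits in the jaws.

Run:
```python
from st import *
import pickle
ci,o=pickle.load(open('w5.pkl','rb'));im=cv2.imread('pics/w5.png')
cv2.imwrite('pics/c7.png',cv2.resize(im[180:370,220:350],None,fx=4,fy=4)[:,:,:])
M=R.from_quat(np.roll(o['tool_rot'],-1)).as_matrix();P=o['eef_pos']
for x in (-33.3,6.7,55.7,61.7,106.7,118.7): print(x,proj(ci,P+M@[x,0,0]),proj(ci,P+M@[x,5,0]))
```

```text
-33.3 [[282.32936947 354.04833415]] [[282.3123149  340.71828032]]
6.7 [[282.46058548 288.43155463]] [[282.45057348 277.7792999 ]]
55.7 [[282.55275242 243.58790168]] [[282.54640859 235.19386155]]
61.7 [[282.56110306 239.57067037]] [[282.5550462  231.39395684]]
106.7 [[282.61119515 215.62484256]] [[282.606714   208.79090195]]
118.7 [[282.62169099 210.63984795]] [[282.61750951 204.09526165]]
```

View pics/c7.png

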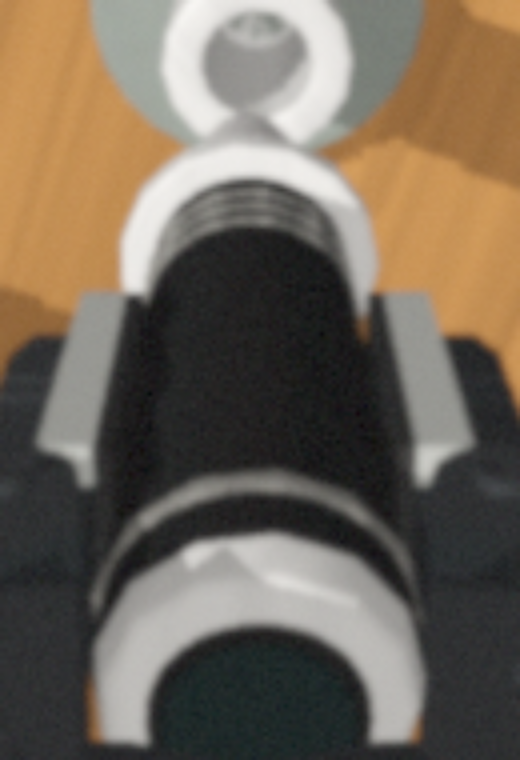

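Call:
send_rows --targets '[{"tx":0.0,"ty":-0.02,"tz":0.0,"rx":0.001,"ry":-0.004,"rz":-0.035,"grip":1},{"tx":0.0,"ty":-0.038,"tz":0.0,"rx":0,"ry":0,"rz":-0.07,"grip":1},{"tx":0.0,"ty":-0.038,"tz":0.0,"rx":0,"ry":0,"rz":-0.07,"grip":1},{"tx":0.0,"ty":-0.038,"tz":0.0,"rx":0,"ry":0,"rz":-0.07,"grip":1},{"tx":0.0,"ty":-0.038,"tz":0.0,"rx":0,"ry":0,"rz":-0.07,"grip":1},{"tx":0.0,"ty":-0.038,"tz":0.0,"rx":0,"ry":0,"rz":-0.07,"grip":1},{"tx":0.0,"ty":-0.038,"tz":0.0,"rx":0,"ry":0,"rz":-0.07,"grip":1},{"tx":0.0,"ty":-0.038,"tz":0.0,"rx":0,"ry":0,"rz":-0.07,"grip":1},{"tx":0.0,"ty":-0.038,"tz":0.0,"rx":0,"ry":0,"rz":-0.07,"grip":1},{"tx":0.0,"ty":-0.038,"tz":0.0,"rx":0,"ry":0,"rz":-0.07,"grip":1},{"tx":0.0,"ty":-0.02,"tz":0.0,"rx":0,"ry":0,"rz":-0.035,"grip":1},{"tx":0.0,"ty":0.0,"tz":0.0,"rx":0,"ry":0,"rz":0,"grip":1}]'

```text
time_s: 6.2
eef_pos: [429.9, -235.1, 238.7]
tool_rot: [0.689, 0.141, 0.697, -0.139]
force: [0.9, 0.5, -3.1]
gripper_width: 25.4
```

Run:
```python
from st import *
import pickle
read_camera('side');st(1);o=observe();ci=camera_info('wrist'); im=read_camera('wrist'); pickle.dump((ci,o),open('w6.pkl','wb'))
cv2.imwrite('pics/w6.png',im); st(1);print(observe()['joints'])
```

```text
6.25 [-0.0112  0.0068 -0.9999] [ 0.922 -0.386 -0.013] [ 429.99 -233.86  238.75] [ 0.26 -0.74 -3.02] 25.4
6.3 [-0.0107  0.0071 -0.9999] [ 0.923 -0.384 -0.013] [ 430.35 -232.59  238.99] [-0.15  0.06 -2.48] 25.7
[ 0.57197107  0.61673402 -0.24529003  1.79831222  0.20045591  0.76362515
 -0.17075988]
```

View pics/w6.png

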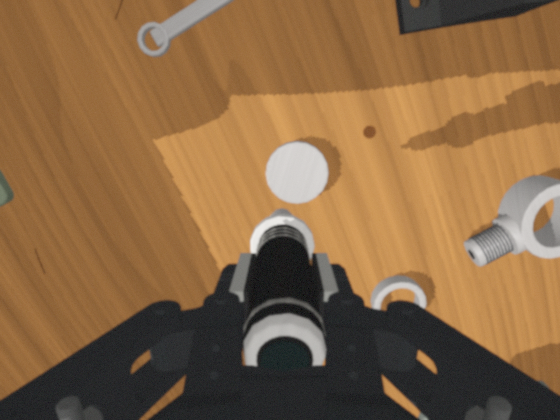

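The disc is at (297,172), clear of the probe. I'll align and descend to about 15 mm above it.

Call:
send_rows --targets '[{"tx":0.012,"ty":0.004,"tz":-0.02,"rx":-0.007,"ry":-0.011,"rz":0,"grip":1},{"tx":0.002,"ty":0.0,"tz":-0.025,"rx":0,"ry":0,"rz":0,"grip":1},{"tx":0.0,"ty":0.0,"tz":-0.025,"rx":0,"ry":0,"rz":0,"grip":1},{"tx":0.0,"ty":0.0,"tz":-0.015,"rx":0,"ry":0,"rz":0,"grip":1},{"tx":0.0,"ty":0.0,"tz":0.0,"rx":0,"ry":0,"rz":0,"grip":1}]'

```text
time_s: 6.8
eef_pos: [445.8, -222.0, 150.7]
tool_rot: [0.694, 0.136, 0.694, -0.133]
force: [-0.2, 0.9, -2.5]
gripper_width: 25.7
```

Run:
```python
from st import *
import pickle
read_camera('side');st(1);o=observe();ci=camera_info('wrist'); im=read_camera('wrist'); pickle.dump((ci,o),open('w7.pkl','wb'))
cv2.imwrite('pics/w7.png',im); s=read_camera('side');e=read_camera('scene');st(1)
cv2.imwrite('pics/sd7.png',np.hstack([cv2.resize(s[220:350,190:290],None,fx=4,fy=4),cv2.resize(e[170:300,140:230],None,fx=4,fy=4)]))
```

```text
6.85 [ 0.0019  0.0025 -1.    ] [ 0.928 -0.373  0.001] [ 446.13 -222.09  151.58] [ 0.74  0.09 -3.02] 25.6
7.0 [ 4.5e-03  7.0e-04 -1.0e+00] [ 0.927 -0.375  0.004] [ 446.57 -223.41  153.02] [ 0.97 -0.78 -3.37] 25.6
```

View pics/w7.png

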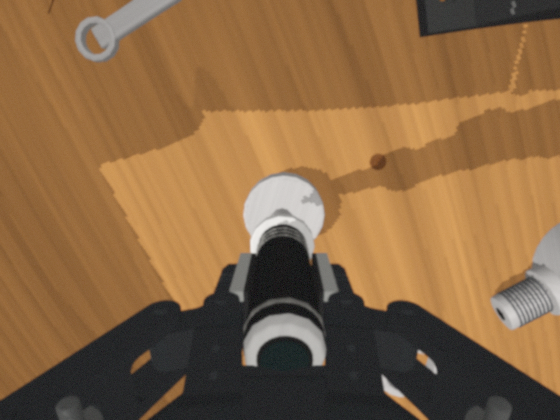

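View pics/sd7.png

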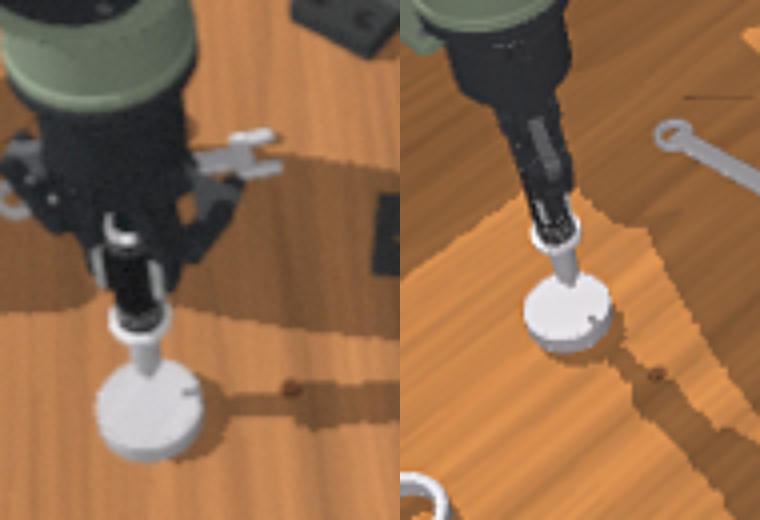

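The disc is right below the probe and centred at about (284,212) in the wrist view. I'll measure the remaining offset.

Run:
```python
from st import *
import pickle
ci,o=pickle.load(open('w7.pkl','rb'));im=cv2.imread('pics/w7.png')
h=cv2.cvtColor(im,cv2.COLOR_BGR2HSV);m=((h[...,1]<50)&(h[...,2]>90)).astype(np.uint8)
m[:,:225]=0;m[:,345:]=0;m[:160]=0;m[222:]=0
c=max(cv2.findContours(m,0,1)[0],key=cv2.contourArea)[:,0]
c=c[c[:,1]<219]; 
P=np.array([onz(ci,u,v,16) for u,v in c.astype(float)])[:,:2]
A=np.c_[2*P,np.ones(len(P))];s=np.linalg.lstsq(A,(P**2).sum(1),rcond=None)[0];print('c',s[:2],'r',np.sqrt(s[2]+s[:2]@s[:2]),len(P))
M=R.from_quat(np.roll(o['tool_rot'],-1)).as_matrix();print('tip',o['eef_pos']+M[:,0]*118.7)
```

```text
c [ 444.63191337 -227.65100439] r 31.014234094151412 124
tip [ 446.35306608 -221.78703065   32.88466427]
```

Call:
send_rows --targets '[{"tx":-0.002,"ty":-0.0045,"tz":-0.007,"rx":-0.001,"ry":0.0045,"rz":0,"grip":1},{"tx":0.0,"ty":0.0,"tz":-0.007,"rx":0,"ry":0,"rz":0,"grip":1},{"tx":0.0,"ty":0.0,"tz":0.0,"rx":0,"ry":0,"rz":0,"grip":1},{"tx":0.0,"ty":0.0,"tz":0.0,"rx":0,"ry":0,"rz":0,"grip":1}]'

```text
time_s: 7.4
eef_pos: [444.8, -228.7, 139.4]
tool_rot: [0.695, 0.135, 0.693, -0.136]
force: [0.3, -0.5, -3.6]
gripper_width: 25.3
```

```bash
python3 st.py 4
```

```text
7.4 [ 0.0018 -0.0015 -1.    ] [ 0.927 -0.376  0.002] [ 444.79 -228.72  139.36] [ 0.28 -0.54 -3.56] 25.3
7.45 [ 0.0018 -0.0015 -1.    ] [ 0.927 -0.376  0.002] [ 444.77 -228.71  139.39] [-0.24 -0.4  -2.93] 24.9
7.5 [ 0.002  -0.0015 -1.    ] [ 0.927 -0.375  0.002] [ 444.84 -228.66  139.47] [-0.22  0.48 -2.57] 25.1
7.55 [ 0.002  -0.0015 -1.    ] [ 0.927 -0.375  0.002] [ 444.85 -228.65  139.53] [-0.42  0.5  -3.13] 25.5
```

Call:
send_rows --targets '[{"tx":0.0,"ty":0.0005,"tz":-0.004,"rx":0.0015,"ry":0.002,"rz":0,"grip":1},{"tx":0.0,"ty":0.0,"tz":-0.002,"rx":0,"ry":0,"rz":0,"grip":1},{"tx":0.0,"ty":0.0,"tz":-0.001,"rx":0,"ry":0,"rz":0,"grip":1},{"tx":0.0,"ty":0.0,"tz":0.0,"rx":0,"ry":0,"rz":0,"grip":1},{"tx":0.0,"ty":0.0,"tz":0.0,"rx":0,"ry":0,"rz":0,"grip":1}]'

```text
time_s: 8.05
eef_pos: [445.0, -228.0, 132.2]
tool_rot: [0.694, 0.135, 0.694, -0.135]
force: [-0.2, -0.2, -0.4]
gripper_width: 25.6
```

```bash
python3 st.py 4
```

```text
8.05 [ 3.e-04 -0.e+00 -1.e+00] [ 0.927 -0.375  0.   ] [ 445.05 -228.05  132.19] [-0.18 -0.15 -0.35] 25.6
8.1 [ 4.e-04 -1.e-04 -1.e+00] [ 0.927 -0.375  0.   ] [ 445.04 -228.1   132.24] [-0.5   0.64 -0.61] 25.2
8.15 [ 4.e-04 -1.e-04 -1.e+00] [ 0.927 -0.375  0.   ] [ 445.05 -228.06  132.26] [-0.29  0.27 -0.77] 25.3
8.2 [ 4.e-04 -1.e-04 -1.e+00] [ 0.927 -0.375  0.   ] [ 445.04 -228.08  132.26] [-0.21 -0.96 -0.44] 24.9
```

Geometry and force agree: about 2.45 mm pushed in and +2.5 N. I'll go 2.5 mm further and hold for well over a second.

Call:
send_rows --targets '[{"tx":0.0,"ty":0.0,"tz":-0.0025,"rx":0,"ry":0,"rz":0,"grip":1},{"tx":0.0,"ty":0.0,"tz":0.0,"rx":0,"ry":0,"rz":0,"grip":1},{"tx":0.0,"ty":0.0,"tz":0.0,"rx":0,"ry":0,"rz":0,"grip":1}]'

```text
time_s: 8.5
eef_pos: [445.0, -228.1, 129.7]
tool_rot: [0.694, 0.135, 0.694, -0.135]
force: [-1.4, -0.0, 0.2]
gripper_width: 25.1
```

```bash
python3 st.py 4
```

```text
8.5 [ 5.e-04 -2.e-04 -1.e+00] [ 0.927 -0.375  0.001] [ 445.01 -228.08  129.7 ] [-1.37 -0.02  0.22] 25.1
8.55 [ 6.e-04 -2.e-04 -1.e+00] [ 0.927 -0.375  0.001] [ 445.04 -228.1   129.7 ] [-0.66  0.04 -0.06] 25.1
8.6 [ 5.e-04 -2.e-04 -1.e+00] [ 0.927 -0.375  0.001] [ 445.02 -228.1   129.72] [-0.48  0.03  0.57] 25.5
8.65 [ 6.e-04 -2.e-04 -1.e+00] [ 0.927 -0.375  0.001] [ 445.03 -228.1   129.75] [-0.88  0.35  1.33] 25.5
```

Call:
send_rows --targets '[{"tx":0.0,"ty":0.0,"tz":-0.0002,"rx":0,"ry":0,"rz":0,"grip":1},{"tx":0.0,"ty":0.0,"tz":0.0,"rx":0,"ry":0,"rz":0,"grip":1},{"tx":0.0,"ty":0.0,"tz":0.0,"rx":0,"ry":0,"rz":0,"grip":1},{"tx":0.0,"ty":0.0,"tz":0.0,"rx":0,"ry":0,"rz":0,"grip":1},{"tx":0.0,"ty":0.0,"tz":0.0,"rx":0,"ry":0,"rz":0,"grip":1},{"tx":0.0,"ty":0.0,"tz":0.0,"rx":0,"ry":0,"rz":0,"grip":1},{"tx":0.0,"ty":0.0,"tz":0.0,"rx":0,"ry":0,"rz":0,"grip":1},{"tx":0.0,"ty":0.0,"tz":0.0,"rx":0,"ry":0,"rz":0,"grip":1},{"tx":0.0,"ty":0.0,"tz":0.0,"rx":0,"ry":0,"rz":0,"grip":1},{"tx":0.0,"ty":0.0,"tz":0.0,"rx":0,"ry":0,"rz":0,"grip":1},{"tx":0.0,"ty":0.0,"tz":0.0,"rx":0,"ry":0,"rz":0,"grip":1}]'

```text
time_s: 9.75
eef_pos: [445.0, -228.1, 129.6]
tool_rot: [0.694, 0.135, 0.694, -0.135]
force: [-1.8, -0.1, 1.6]
gripper_width: 25.2
```

Run:
```python
from st import *
s=read_camera('side');st(1);e=read_camera('scene');st(1)
cv2.imwrite('pics/sd8.png',np.hstack([cv2.resize(s[240:350,190:280],None,fx=4,fy=4,interpolation=2),cv2.resize(e[170:280,140:230],None,fx=4,fy=4,interpolation=2)]))
```

```text
9.8 [ 6.e-04 -2.e-04 -1.e+00] [ 0.927 -0.375  0.001] [ 445.01 -228.09  129.61] [-0.8  -0.08  0.37] 25.4
9.85 [ 6.e-04 -2.e-04 -1.e+00] [ 0.927 -0.375  0.001] [ 445.03 -228.1   129.6 ] [-0.72  0.58  0.12] 25.5
```

View pics/sd8.png

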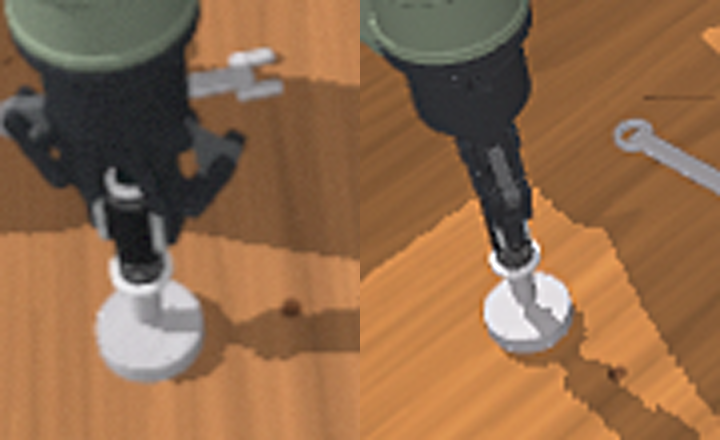

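Check on the reference block done: 5.1 mm by geometry, +3.5 to 4 N, held over 1 s, nose at the middle of the disc in both views. I'll lift and carry it towards the wedge.

Call:
send_rows --targets '[{"tx":0.0,"ty":0.0,"tz":0.015,"rx":0,"ry":0,"rz":0,"grip":1},{"tx":0.0,"ty":0.0,"tz":0.03,"rx":0,"ry":0,"rz":0,"grip":1},{"tx":0.0,"ty":0.0,"tz":0.035,"rx":0,"ry":0,"rz":0,"grip":1},{"tx":0.01,"ty":0.02,"tz":0.02,"rx":0,"ry":0,"rz":0.03,"grip":1},{"tx":0.018,"ty":0.036,"tz":0.0,"rx":0,"ry":0,"rz":0.05,"grip":1},{"tx":0.018,"ty":0.036,"tz":0.0,"rx":0,"ry":0,"rz":0.05,"grip":1},{"tx":0.018,"ty":0.036,"tz":0.0,"rx":0,"ry":0,"rz":0.05,"grip":1},{"tx":0.018,"ty":0.036,"tz":0.0,"rx":0,"ry":0,"rz":0.05,"grip":1},{"tx":0.018,"ty":0.036,"tz":0.0,"rx":0,"ry":0,"rz":0.05,"grip":1},{"tx":0.018,"ty":0.036,"tz":0.0,"rx":0,"ry":0,"rz":0.05,"grip":1},{"tx":0.016,"ty":0.03,"tz":0.0,"rx":0,"ry":0,"rz":0.05,"grip":1},{"tx":0.005,"ty":0.01,"tz":0.0,"rx":0,"ry":0,"rz":0.02,"grip":1}]'

```text
time_s: 11.05
eef_pos: [585.9, 57.9, 232.4]
tool_rot: [0.707, -0.009, 0.707, 0.009]
force: [-0.1, -0.1, -2.4]
gripper_width: 25.0
```

Run:
```python
from st import *
import pickle
read_camera('side');read_camera('side');st(1);o=observe();ci=camera_info('wrist'); im=read_camera('wrist'); pickle.dump((ci,o),open('w9.pkl','wb'))
cv2.imwrite('pics/w9.png',im); st(1);print(observe()['joints'])
```

```text
11.15 [-7.0e-04 -1.5e-03 -1.0e+00] [ 1.     0.023 -0.001] [585.3   56.05 232.29] [-0.01 -0.26 -3.04] 25.2
11.2 [-8.0e-04 -2.5e-03 -1.0e+00] [ 1.     0.02  -0.001] [585.    54.26 232.41] [ 0.47 -0.66 -2.52] 25.3
[ 1.35251328e-03  7.64274719e-01 -3.05387213e-01  1.46430115e+00
  2.60694601e-01  9.54306067e-01 -3.55423107e-01]
```

View pics/w9.png

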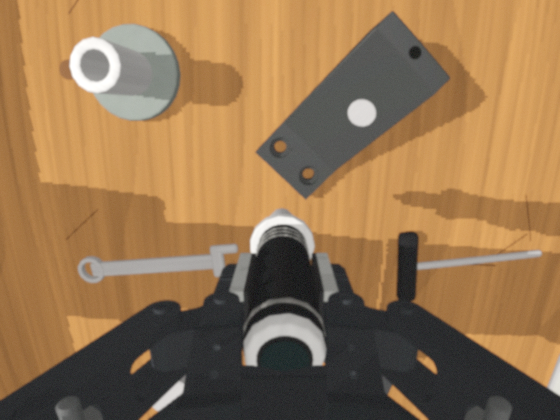

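The wedge is in full view: foot corners at (257,152) and (306,197), top corners at (391,13) and (448,76), spot at (362,113).

Run:
```python
import cv2
im=cv2.imread('pics/w9.png');cv2.imwrite('pics/c9.png',cv2.resize(im[0:205,250:455],None,fx=2.9,fy=2.9,interpolation=2))
```

```text
(no output)
```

View pics/c9.png

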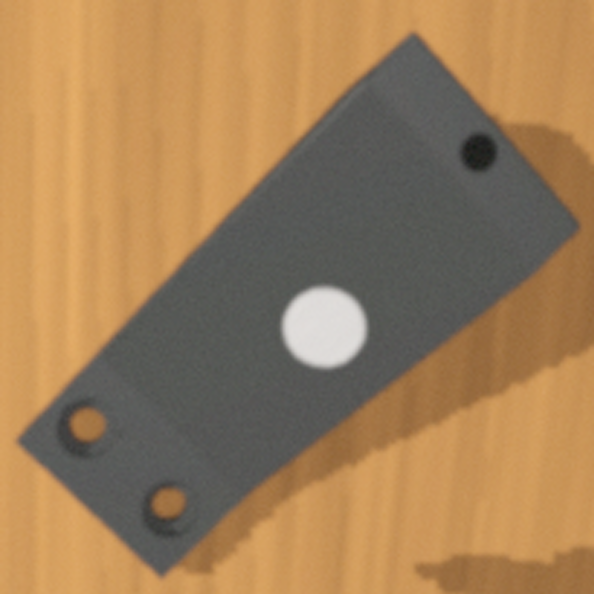

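```bash
cat > tgt.py <<'E'
from st import *
import pickle
from scipy.optimize import least_squares
ci,o=pickle.load(open('w9.pkl','rb'));im=cv2.imread('pics/w9.png')
h=cv2.cvtColor(im,cv2.COLOR_BGR2HSV);m=((h[...,1]<40)&(h[...,2]>150)).astype(np.uint8)
q=np.zeros_like(m);q[90:135,340:385]=m[90:135,340:385]
c=max(cv2.findContours(q,0,1)[0],key=cv2.contourArea);e=cv2.fitEllipse(c)
uv=np.array([[17,440],[162,577],[414,32],[581,226]])/2.9-0.33+[250,0];uv=np.vstack([uv,e[0]])
X=np.array([[-80,35,18],[-80,-35,18],[80,35,72],[80,-35,72],[14,-8,46.7]])
def W(p): return R.from_euler('z',p[2]).apply(X)+[p[0],p[1],0]
f=lambda p:(proj(ci,W(p))-uv).ravel()
r=least_squares(f,[645,110,.81]);p=r.x
print(e,'pose',p[:2],np.degrees(p[2]),'res',r.fun.round(1))
print('spot fit',W(p)[4],'spot ray',onz(ci,*e[0],46.7))
E
python3 tgt.py
```

```text
((361.3003234863281, 112.41383361816406), (26.85626792907715, 28.11113929748535), 97.0633773803711) pose [636.63687719 121.77526876] 47.42456546238566 res [-0.9  0.5 -0.3  1.   0.3 -1.2  0.9  0.  -0.1  0.3]
spot fit [651.99981932 126.6722075   46.7       ] spot ray [652.10129174 126.9610485   46.7       ]
```

Call:
send_rows --targets '[{"tx":0.001,"ty":0.002,"tz":0.0,"rx":0.04,"ry":-0.037,"rz":0,"grip":1},{"tx":0.003,"ty":0.003,"tz":0.0,"rx":0.06,"ry":-0.0555,"rz":0,"grip":1},{"tx":0.003,"ty":0.003,"tz":-0.005,"rx":0.06,"ry":-0.0555,"rz":0,"grip":1},{"tx":0.003,"ty":0.003,"tz":-0.01,"rx":0.06,"ry":-0.0555,"rz":0,"grip":1},{"tx":0.003,"ty":0.003,"tz":-0.012,"rx":0.06,"ry":-0.0555,"rz":0,"grip":1},{"tx":0.003,"ty":0.003,"tz":-0.01,"rx":0.05,"ry":-0.046,"rz":0,"grip":1},{"tx":0.0,"ty":0.0,"tz":-0.005,"rx":0.025,"ry":-0.023,"rz":0,"grip":1},{"tx":0.0,"ty":0.0,"tz":0.0,"rx":0.0,"ry":0.0,"rz":0,"grip":1}]'

```text
time_s: 12.0
eef_pos: [598.4, 58.1, 189.3]
tool_rot: [0.806, 0.123, 0.566, 0.123]
force: [0.1, 0.7, -2.7]
gripper_width: 25.4
```

```bash
cat > err.py <<'E'
from st import *
import sys
spot=np.array([float(a) for a in sys.argv[2:5]]);yaw=np.radians(float(sys.argv[5]));gap=float(sys.argv[1])
s=np.sin(np.radians(28));n=np.array([-s*np.cos(yaw),-s*np.sin(yaw),np.cos(np.radians(28))])
def err():
    o=observe();M=R.from_quat(np.roll(o['tool_rot'],-1)).as_matrix();x=M[:,0];P=o['eef_pos']
    rot=np.cross(x,-n)*1.0
    tip=P+x*118.7;d=tip-spot
    ux=np.array([np.cos(yaw)*np.cos(np.radians(28)),np.sin(yaw)*np.cos(np.radians(28)),s]);uy=np.cross(n,ux)
    print(round(o['time_s'],2),'tilt err deg',np.degrees(np.arcsin(np.linalg.norm(rot))).round(2),'rot',rot.round(4),'shift mm',(spot+n*(118.7+gap)-P).round(2),'tip n/x/y',(d@n).round(2),(d@ux).round(2),(d@uy).round(2),'Fn',(o['force']@n).round(2),o['force'].round(1))
E
cat > e1.py <<'E'
from err import *
for i in range(3): err(); read_camera('scene')
err()
E
python3 e1.py 40 652.2 127.2 46.7 47.2; python3 -c "
from rig import *;print(observe()['joints'],observe()['moment'])"
```

```text
12.0 tilt err deg 0.75 rot [0.0054 0.0102 0.0059] shift mm [ 3.16 14.48 -2.5 ] tip n/x/y 48.22 -9.75 -9.02 Fn -2.68 [ 0.1  0.7 -2.7]
12.05 tilt err deg 0.76 rot [0.006  0.0101 0.0061] shift mm [ 2.84 14.16 -3.02] tip n/x/y 48.46 -9.17 -9.08 Fn -2.52 [ 0.7 -0.6 -2.8]
12.1 tilt err deg 0.77 rot [0.0056 0.0105 0.0061] shift mm [ 2.41 13.26 -3.61] tip n/x/y 48.53 -7.99 -8.79 Fn -2.78 [ 0.5  0.4 -2.8]
12.15 tilt err deg 0.77 rot [0.005  0.0109 0.0061] shift mm [ 2.15 12.46 -3.98] tip n/x/y 48.51 -7.04 -8.42 Fn -3.1 [ 0.   0.4 -3.3]
[ 0.29866239  0.80164791 -0.53781707  1.84010523  0.19512407  0.20985754
 -0.20434399] [-0.58757755  0.57733818  0.06058713]
```

Call:
send_rows --targets '[{"tx":0.001,"ty":0.006,"tz":-0.002,"rx":0.005,"ry":0.011,"rz":0.006,"grip":1},{"tx":0.001,"ty":0.005,"tz":-0.002,"rx":0.0,"ry":0.0,"rz":0.0,"grip":1},{"tx":0.0,"ty":0.0,"tz":0.0,"rx":0.0,"ry":0.0,"rz":0,"grip":1},{"tx":0.0,"ty":0.0,"tz":0.0,"rx":0.0,"ry":0.0,"rz":0,"grip":1}]'

```text
time_s: 12.55
eef_pos: [602.1, 73.4, 187.9]
tool_rot: [0.803, 0.122, 0.57, 0.128]
force: [-0.7, -0.2, -2.6]
gripper_width: 25.3
```

```bash
cat > e2.py <<'E'
from err import *
import pickle
err();o=observe();ci=camera_info('wrist');im=read_camera('wrist');pickle.dump((ci,o),open('w10.pkl','wb'));cv2.imwrite('pics/w10.png',im)
s=read_camera('side');e=read_camera('scene');err()
cv2.imwrite('pics/sd10.png',np.hstack([cv2.resize(s[110:240,225:325],None,fx=4,fy=4,interpolation=2),cv2.resize(e[120:250,260:360],None,fx=4,fy=4,interpolation=2)]))
print(observe()['joints'])
E
python3 e2.py 40 652.2 127.2 46.7 47.2
```

```text
12.55 tilt err deg 0.05 rot [ 0.0004 -0.0007 -0.0001] shift mm [-0.56 -0.82 -1.08] tip n/x/y 40.49 1.28 0.18 Fn -1.99 [-0.7 -0.2 -2.6]
12.7 tilt err deg 0.05 rot [ 0.0004 -0.0006 -0.0001] shift mm [-0.49 -0.43 -1.02] tip n/x/y 40.6 0.96 -0.05 Fn -2.38 [ 0.2  0.  -2.6]
[ 0.27291274  0.81070819 -0.53395398  1.82309801  0.18986347  0.22281426
 -0.21368813]
```

View pics/w10.png

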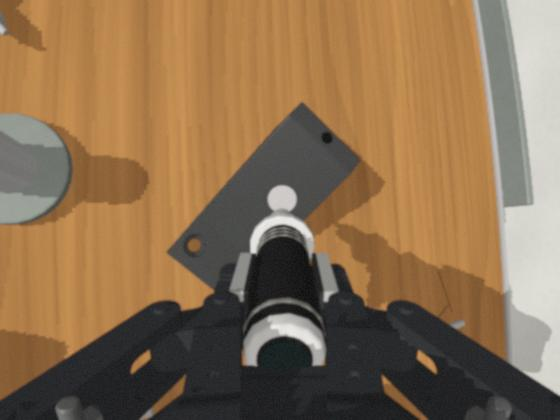

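View pics/sd10.png

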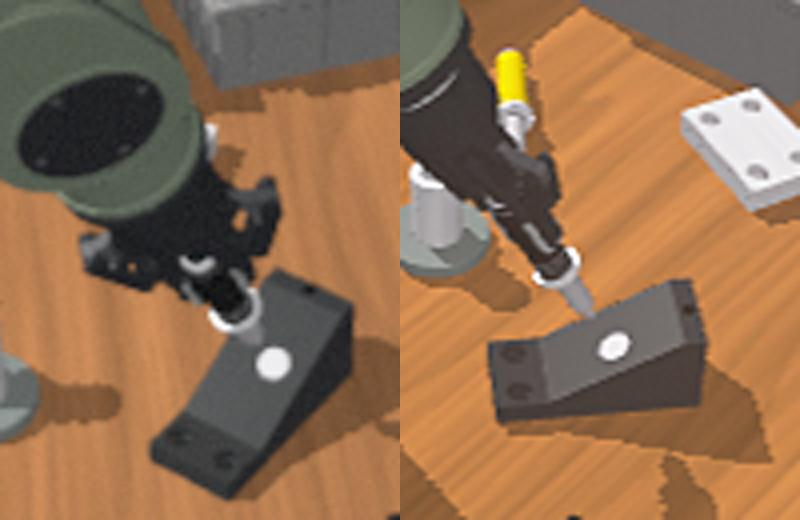

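All three views show the probe tilted square to the slope and pointing at the spot, which is at (282,199) in the wrist view. I'll measure the offset.

Run:
```python
from st import *
import pickle
ci,o=pickle.load(open('w10.pkl','rb'));im=cv2.imread('pics/w10.png')
cv2.imwrite('pics/c10.png',cv2.resize(im[175:265,240:330],None,fx=6,fy=6,interpolation=2))
print('spot',onz(ci,282.5,199,46.7))
M=R.from_quat(np.roll(o['tool_rot'],-1)).as_matrix();P=o['eef_pos']
print(proj(ci,[P+M[:,0]*159,P+M[:,0]*118.7]))
```

```text
spot [652.85237795 126.74773934  46.7       ]
[[282.58479503 197.35217313]
 [282.50261513 211.28006238]]
```

View pics/c10.png

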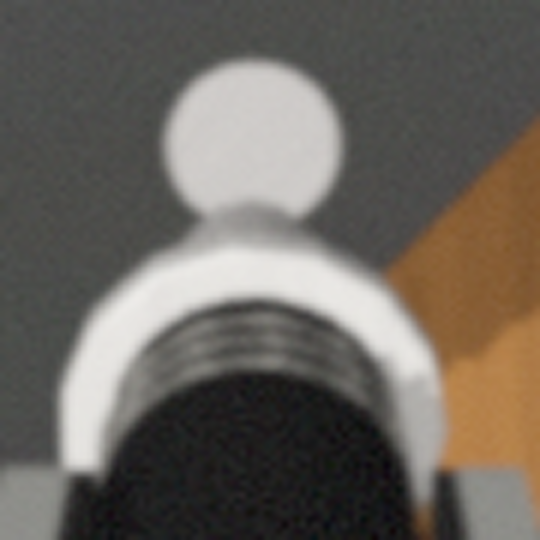

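```bash
python3 - <<'E' 5 
E
cat > e3.py <<'E'
from err import *
err()
E
python3 e3.py 6 652.5 127 46.7 47.2
```

```text
12.7 tilt err deg 0.05 rot [ 0.0004 -0.0006 -0.0001] shift mm [ 10.65  11.08 -31.04] tip n/x/y 40.62 0.91 0.31 Fn -2.38 [ 0.2  0.  -2.6]
```

Call:
send_rows --targets '[{"tx":0.0027,"ty":0.0028,"tz":-0.0078,"rx":0.0,"ry":0.0,"rz":0.0,"grip":1},{"tx":0.0027,"ty":0.0028,"tz":-0.0078,"rx":0.0,"ry":0.0,"rz":0.0,"grip":1},{"tx":0.0027,"ty":0.0028,"tz":-0.0078,"rx":0.0,"ry":0.0,"rz":0,"grip":1},{"tx":0.0016,"ty":0.0016,"tz":-0.0045,"rx":0.0,"ry":0.0,"rz":0,"grip":1},{"tx":0.0,"ty":0.0,"tz":0.0,"rx":0.0,"ry":0.0,"rz":0,"grip":1},{"tx":0.0,"ty":0.0,"tz":0.0,"rx":0.0,"ry":0.0,"rz":0,"grip":1}]'

```text
time_s: 13.3
eef_pos: [612.4, 83.8, 156.5]
tool_rot: [0.802, 0.122, 0.57, 0.127]
force: [0.2, -0.1, -2.1]
gripper_width: 25.1
```

```bash
python3 e1.py 2 652.5 127 46.7 47.2;  python3 -c "
from rig import *;print(observe()['joints'])"
```

```text
13.3 tilt err deg 0.11 rot [ 0.0008 -0.0017 -0.0004] shift mm [ 1.57  1.64 -3.21] tip n/x/y 5.9 -0.7 0.14 Fn -1.91 [ 0.2 -0.1 -2.1]
13.35 tilt err deg 0.1 rot [ 0.0008 -0.0016 -0.0004] shift mm [ 1.57  1.67 -3.27] tip n/x/y 5.97 -0.68 0.11 Fn -2.42 [ 0.1 -0.6 -2.9]
13.4 tilt err deg 0.09 rot [ 0.0008 -0.0013 -0.0002] shift mm [ 1.53  1.78 -3.48] tip n/x/y 6.17 -0.62 -0.03 Fn -2.28 [-0.2 -0.2 -2.8]
13.45 tilt err deg 0.08 rot [ 0.0008 -0.0011 -0.0001] shift mm [ 1.49  1.84 -3.61] tip n/x/y 6.3 -0.56 -0.12 Fn -2.33 [-0.3 -0.2 -2.8]
[ 0.22801036  0.86817781 -0.49435123  1.81119327  0.19875274  0.1680025
 -0.22170233]
```

Aligned within 1 mm and 0.1°. Before contact I'll look again to confirm.

```bash
python3 e2.py 2 652.5 127 46.7 47.2
```

```text
13.45 tilt err deg 0.08 rot [ 0.0008 -0.0011 -0.0001] shift mm [ 1.49  1.84 -3.61] tip n/x/y 6.3 -0.56 -0.12 Fn -2.33 [-0.3 -0.2 -2.8]
13.6 tilt err deg 0.08 rot [ 0.0009 -0.001  -0.0001] shift mm [ 1.46  1.89 -3.62] tip n/x/y 6.31 -0.56 -0.2 Fn -2.7 [-1.1  0.5 -3.3]
[ 0.22803426  0.86815995 -0.49427584  1.81116933  0.19877176  0.16794483
 -0.22169798]
```

View pics/sd10.png

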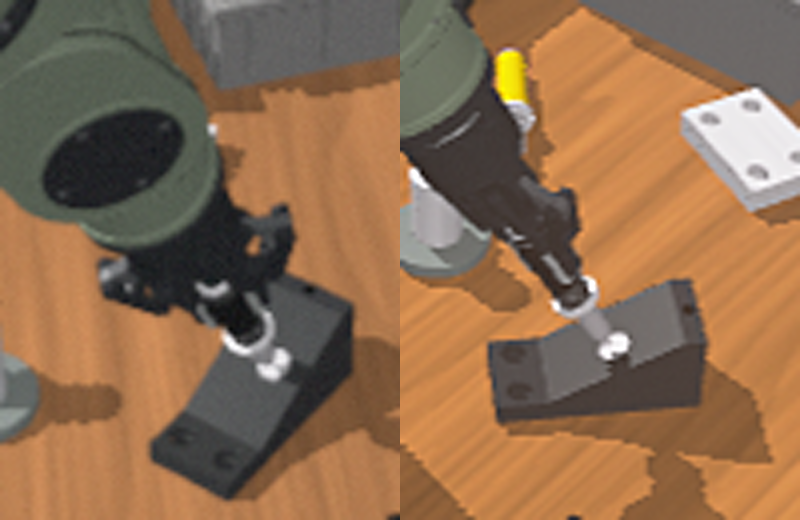

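View pics/w10.png

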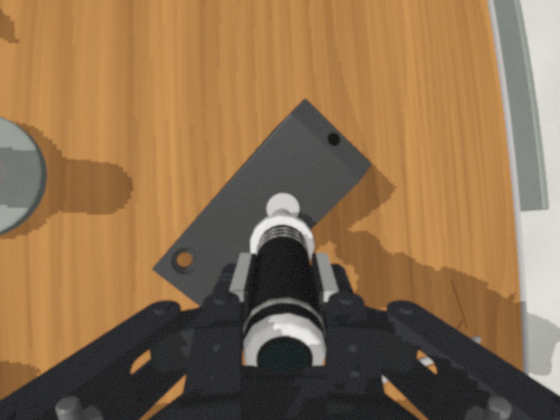

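The tip is over the spot in all three views: the spot is at (283,206) in the wrist picture with the nose just below it. Press in stages.

Call:
send_rows --targets '[{"tx":0.0012,"ty":0.0015,"tz":-0.003,"rx":0.001,"ry":-0.001,"rz":0.0,"grip":1},{"tx":0.001,"ty":0.0011,"tz":-0.0027,"rx":0.0,"ry":0.0,"rz":0.0,"grip":1},{"tx":0.0005,"ty":0.0006,"tz":-0.0014,"rx":0.0,"ry":0.0,"rz":0,"grip":1},{"tx":0.0,"ty":0.0,"tz":0.0,"rx":0.0,"ry":0.0,"rz":0,"grip":1},{"tx":0.0,"ty":0.0,"tz":0.0,"rx":0.0,"ry":0.0,"rz":0,"grip":1}]'

```text
time_s: 14.1
eef_pos: [615.7, 86.8, 149.5]
tool_rot: [0.803, 0.123, 0.569, 0.128]
force: [-0.5, -1.3, -1.7]
gripper_width: 25.6
```

```bash
python3 e1.py -5 652.5 127 46.7 47.2
```

```text
14.1 tilt err deg 0.05 rot [-0.      0.0009  0.0003] shift mm [ 0.51  1.06 -2.41] tip n/x/y -2.34 0.21 -0.43 Fn -0.88 [-0.5 -1.3 -1.7]
14.15 tilt err deg 0.05 rot [-0.      0.0008  0.0003] shift mm [ 0.53  1.09 -2.41] tip n/x/y -2.33 0.18 -0.44 Fn -0.29 [-0.9 -0.7 -0.9]
14.2 tilt err deg 0.05 rot [-0.0001  0.0008  0.0003] shift mm [ 0.56  1.04 -2.46] tip n/x/y -2.29 0.21 -0.37 Fn -0.43 [-0.7 -0.5 -0.9]
14.25 tilt err deg 0.05 rot [-0.0001  0.0008  0.0003] shift mm [ 0.56  1.07 -2.46] tip n/x/y -2.27 0.19 -0.39 Fn 0.15 [-1.4 -0.9 -0.7]
```

Call:
send_rows --targets '[{"tx":0.0005,"ty":0.0005,"tz":-0.0014,"rx":0.0,"ry":0.0,"rz":0.0,"grip":1},{"tx":0.0005,"ty":0.0005,"tz":-0.0014,"rx":0.0,"ry":0.0,"rz":0.0,"grip":1},{"tx":0.0,"ty":0.0,"tz":0.0,"rx":0.0,"ry":0.0,"rz":0,"grip":1},{"tx":0.0,"ty":0.0,"tz":0.0,"rx":0.0,"ry":0.0,"rz":0,"grip":1}]'

```text
time_s: 14.65
eef_pos: [616.7, 87.8, 146.7]
tool_rot: [0.803, 0.123, 0.569, 0.128]
force: [-2.6, -0.9, 0.1]
gripper_width: 25.7
```

```bash
cat > e4.py <<'E'
from err import *
import pickle
for i in range(8): err(); read_camera('scene')
o=observe();ci=camera_info('wrist');im=read_camera('wrist');pickle.dump((ci,o),open('w11.pkl','wb'));cv2.imwrite('pics/w11.png',im)
s=read_camera('side');e=read_camera('scene');err()
cv2.imwrite('pics/sd11.png',np.hstack([cv2.resize(s[110:240,225:325],None,fx=4,fy=4,interpolation=2),cv2.resize(e[120:250,260:360],None,fx=4,fy=4,interpolation=2)]))
cv2.imwrite('pics/side11.png',s);cv2.imwrite('pics/scene11.png',e)
E
python3 e4.py -5 652.5 127 46.7 47.2
```

```text
14.65 tilt err deg 0.05 rot [-0.      0.0008  0.0003] shift mm [-0.44  0.01  0.38] tip n/x/y -5.48 0.15 -0.4 Fn 1.18 [-2.6 -0.9  0.1]
14.7 tilt err deg 0.05 rot [-0.      0.0008  0.0003] shift mm [-0.43  0.    0.4 ] tip n/x/y -5.49 0.14 -0.4 Fn 1.98 [-2.1 -1.5  0.9]
14.75 tilt err deg 0.06 rot [0.     0.0009 0.0004] shift mm [-0.47  0.08  0.35] tip n/x/y -5.43 0.14 -0.49 Fn 1.95 [-2.  -1.8  0.8]
14.8 tilt err deg 0.05 rot [-0.0001  0.0009  0.0003] shift mm [-0.44  0.02  0.34] tip n/x/y -5.44 0.17 -0.42 Fn 1.92 [-2.2 -0.5  1.2]
14.85 tilt err deg 0.05 rot [-0.      0.0009  0.0003] shift mm [-0.45  0.05  0.37] tip n/x/y -5.45 0.13 -0.45 Fn 1.83 [-1.6 -1.7  0.8]
14.9 tilt err deg 0.06 rot [-0.      0.001   0.0004] shift mm [-0.47  0.05  0.33] tip n/x/y -5.42 0.17 -0.47 Fn 1.6 [-1.8 -1.2  0.7]
14.95 tilt err deg 0.05 rot [0.     0.0009 0.0003] shift mm [-0.45  0.08  0.36] tip n/x/y -5.43 0.12 -0.47 Fn 1.52 [-0.9 -0.6  1.2]
15.0 tilt err deg 0.06 rot [-0.      0.0009  0.0004] shift mm [-0.46  0.06  0.34] tip n/x/y -5.43 0.16 -0.47 Fn 2.15 [-2.  -2.4  0.8]
15.2 tilt err deg 0.05 rot [-0.      0.0009  0.0003] shift mm [-0.45  0.04  0.38] tip n/x/y -5.47 0.14 -0.44 Fn 1.89 [-1.7 -1.2  1. ]
```

View pics/sd11.png

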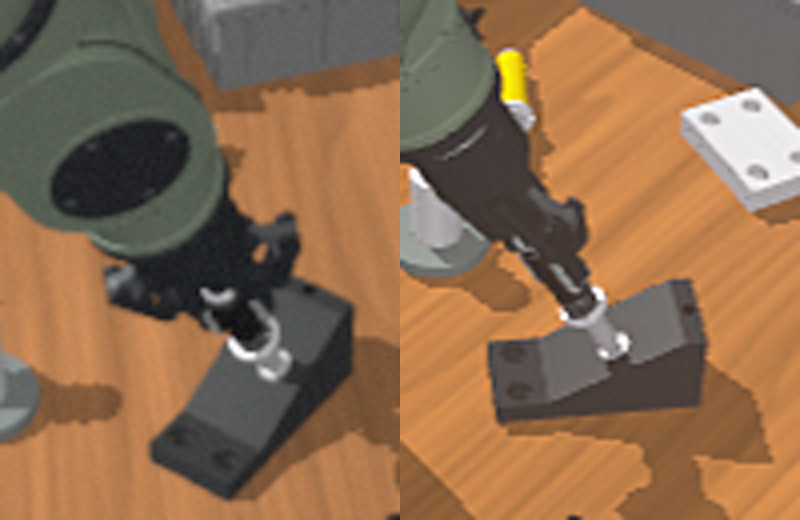

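View pics/scene11.png

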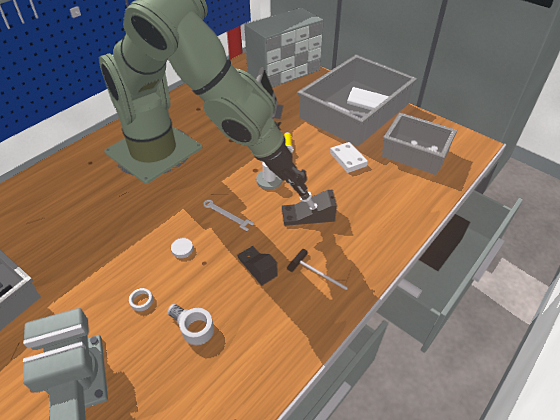

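View pics/w11.png

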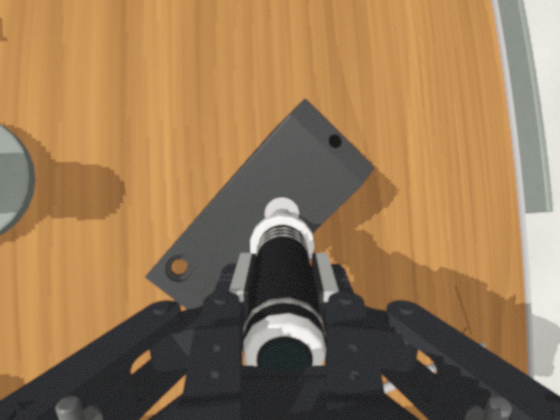

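The probe is square to within 0.06° of the face, about 0.5 mm from the spot's centre. The tip is about 5.4 mm in by geometry, with +4.2 N along the normal, which gives about 5.3 mm. The blocks have not moved. Handing in.

```bash
python3 -c "
from rig import *;print(finish_job())"
```

```text
the job is handed in; nothing more can be done
None
```

I took the black probe out of its stand, checked it on the reference block and then pressed it square on the wedge's ground spot. I handed the job in at about 15 s, with the probe still held and pressed there.

- **Reference block:** The probe was upright to within 0.05° and within about 0.6 mm of the disc's middle. The tip was about 5.1 mm in by position. The force was up about 3.5–4 N, or 4.2–5 mm. I held it there for more than 1 s.
- **Wedge spot:** By the arm's pose and the fitted wedge pose, the probe was within 0.06° of the face normal and about 0.5 mm from the spot's centre. The tip was about 5.4 mm in by position, and the extra 4.2 N along the normal gives about 5.3 mm. The wedge and the disc look unmoved in the last picture.

**What disagreed:**
- **Cameras:** The fixed cameras and the wrist camera differed by 2–4 mm on positions. I relied on the wrist camera and the arm's own pose, which matched each other.
- **Yellow look-alike:** The yellow pen was standing in the first picture and is now lying on the bench. It was already in its fallen position at 2.1 s, while the fingers were still about 250 mm up, so it seems to have toppled by itself. I did not touch it.

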